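# Slide the tray of crisps home into the countertop rack

### The job

Push the small baking tray of crisps along the worktop, endways between the two front posts of the low steel rack, until its leading end rests against the stop strip at the back of the bay and it sits square in there. Slide it gently with the fingertips, never lifting it off the worktop, and leave the bottle, the spice jar and the ramekins on the rack where they stand.

Things in the scene. Friction and masses are not known exactly. Their poses are not given: they have to be found in the camera images.
- tray: small brown baking tray with pale crisps on paper (part of it), loose, 264 long (its x axis) x 184 wide (y) x 28 mm high, 0.7 to 1.2 kg, flat on the worktop, at the start left of the rack and wholly outside it, up to about 9 cm out of line with the bay and 0.45 rad askew. Origin: centre of its underside. Both ends are alike: either may lead. It slides with ordinary dry friction
- tray_end_a (a point): middle of the tray's +x end, outermost line of the rolled rim, 25 mm above the worktop. The rim (22 to 28 mm high, all round, corners rounded) is the outermost line: 132 mm from the centre at the ends, 92 mm at the sides; the upright wall below it, down to the worktop, lies 4 mm further in
- tray_end_b (a point): middle of the tray's -x end, the same point of the other end. Behind the worktop a fixed shelf overhangs from about world x = 0.75 on, some 0.4 m up: a wrist pushing from the tray's far side stays clear if the tool leans towards the robot
- tray_rack: low stainless tray rack, fixed, 218 wide (its y axis) x 172 deep (x) x 118 mm high, one open bay at worktop level under a wire tier (underside 107 mm up). Origin: centre of its footprint at worktop level. Its x axis points into the bay (roughly world -y). The tray is home with its centre at rack x = -0.049; some 96 mm of it then still stand out in front of the mouth
- rack_mouth (a point): middle of the rack's mouth (rack x = -0.085) at worktop level, between two round upright posts of 12 mm diameter with centres at rack x = -0.079, y = +-0.101. The clear width between the posts, and between the flat side guides behind them (9 to 35 mm high), is 190 mm: 3 mm to spare on each side of the tray
- rack_stop (a point): middle of the face of the stop strip that closes the back of the bay (rack x = +0.083), 22 mm above the worktop; the strip reaches from 9 to 35 mm
- ramekin_green: bystander: fluted white ramekin with green filling, 82 mm across, 42 mm high, standing loose on the rack's wire tier (117 mm up). Origin: centre of its underside
- ramekin_empty: bystander: empty fluted white ramekin, 82 mm across, 42 mm high, standing loose on the wire tier beside the other. Origin: centre of its underside
- sauce_green: bystander: green squeeze bottle, 60 mm across, 226 mm high, standing loose on the worktop to the right of the rack, in front of a fixed citrus press (282 mm high) and a fixed can opener (466 mm high), which lie in the straight way from the arm's right to the tray. Origin: centre of its underside
- jar_green: bystander: spice jar with green cap, 42 mm across, 99 mm high, standing loose on the worktop to the right of the bottle. Origin: centre of its underside

How it is judged (in metres and radians):
On the way:
1. the leading end of the tray has passed between the two front posts, tray flat on the worktop (x of tray in the frame of tray_rack above -0.19 m and y of tray in the frame of tray_rack between -0.012 and 0.012 m and height (world z) of tray below 0.006 m), for 0.1 s.
At the end, for the whole second after the job is handed in: The tray lies flat and still in the bay, its leading end within 6 mm of the stop strip, within 6 mm of the bay's middle line and within 0.05 rad of square; the ramekins, bottle and jar stand within 15 mm of where they were (x of tray in the frame of tray_rack between -0.055 and -0.043 m and y of tray in the frame of tray_rack between -0.006 and 0.006 m and angle between the x axis of tray and the x axis of tray_rack, either way round below 0.05 rad and height (world z) of tray below 0.005 m and angle between tray's own z axis and vertical below 0.03 rad and linear speed of tray below 0.01 m/s and distance of each of ramekin_green, ramekin_empty, sauce_green, jar_green from where it was at the start of the episode below 0.015 m); the robot touches nothing.
It fails at once if the tray is lifted (more than 12 mm) or tipped (more than 0.1 rad) (height (world z) of tray above 0.012 m or angle between tray's own z axis and vertical above 0.1 rad).
It fails at once if the tray is gripped, forced or rammed: over 50 N from the fingers, over 50 N on the rack, or faster than 0.5 m/s (contact force between the fingers and tray above 50 N or contact force between tray and tray_rack above 50 N or linear speed of tray above 0.5 m/s).
It fails at once if a ramekin, the bottle or the jar is shifted more than 15 mm (distance of any of ramekin_green, ramekin_empty, sauce_green, jar_green from where it was at the start of the episode above 0.015 m).
It also fails if it takes over 64 s, if anything falls off the work surface, if the arm or the gripper's body presses on something with over 40 N, if the wrist force passes 120 N, or if a joint passes its speed limit or range.

### The arm

A 6-joint arm with a two-finger parallel gripper is mounted at the origin on a cart in front of the work surface, level with it; the furniture and walls round the work are solid. World frame = base frame: x ahead of the robot, y to its left, z up, the work surface at z = 0. Lengths are in mm, angles in rad, forces in N, time in s.
With the tool pointing down it reaches from about 400 to 825 mm from the base axis. Payload 7 kg.
Tool frame: the origin (TCP) lies midway between the tips of the shut fingers; the grasp point (between the pads) lies manip.grip_depth behind it (manip.grip_depth is the distance from the TCP to the grasp point, in mm); y points along the fingers, z is the direction in which the jaws open and shut, and the axes are right-handed (so a half turn about y gives the same grasp; the last joint's range is limited). The gripper opens to 88 mm and grips with 3 to 60 N. Pads are 19 mm wide; open, the fingers measure 130 mm over their backs; the gripper's body (78 mm by 193 mm) begins 47 mm behind the grasp point.
Start: joints at [1.489, 0.359, 0.012, 0, -1.224, -0.288], TCP at [243.972, 629.343, 226.561] pointing down, gripper open.
Joint ranges: [-3.07, 3.07], [-1.43, 2.12], [-1.02, 1.25], [-3.03, 1.67], [-3.05, -0], [-3.03, 3.03]. Speed limits (rad/s): [2.39, 2.39, 3.01, 3.14, 3.14, 3.14].

### API

Orientations are given as a unit quaternion [x, y, z, w].
In Python, from plant import manip gives the robot as it stands.
- The arm moves only by the tool send_rows, never from a script. Its argument "rows" is a list of rows, each an object with "jaw": the closure, from 0 (fully open) to 1 (shut); "offset": the shift along the tool's x, y, z in m, a list of three; "turn": the turn, a rotation vector about the tool's x, y, z in rad, a list of three. A call has 1 to 12 rows; each row is the pose to reach, as a shift and turn from the pose measured when the call began, along the tool's axes at that moment; what a row does not reach only later rows make up. A row lasts 1/8 s, in which the tool goes at most 62.5 mm and 10.7 degrees, less where a joint would pass 70% of its speed; a pose out of reach is approached as far as the arm can. A call with a gripper value outside its range is refused whole. The fingers move at their own pace and stop on an object; "grip_force" is the grip in N (left out, the last holds). Time passes only in rows, so rows that repeat a pose let the fingers close. It gives the time, the measured TCP pose, the force and the opening at its end, in the units of the state.
- manip.observe(): the state, without advancing time (a new reading comes with each control period).
- manip.capture(name): name is "side" or "top"; returns a dict with "image" (480x640x3 uint8, red, green, blue), "intrinsics" (3x3 intrinsics, pixels), "view" (4x4, takes a point from world to camera coordinates). Camera axes: x right, y down, z forward; pixel columns grow to the right and rows downward; lengths in mm; the calibration is good to about 2 mm. A picture is of the moment at which its call begins. There is no depth.
- manip.hand_in(): hands the job in, once; it reports no verdict.
Trained networks look in a picture, given as the dict that the camera call returned (one of the last four; its "shot" number tells which), for a name from the list of things; names that differ only in an ending like _2 or _b are one class to them, and where a whole thing is asked for, a point or a joint stands for the part that bears it (a point fixed in the world has none). Each returns a list of dicts, best first, with "score" (0 to 1); they miss things now and then, are a little off and sometimes report something else, mostly with a low value. They report only what shows in the picture. A call takes as long as a camera call.
- manip.spot_in(picture, thing): "bbox" ([left, top, width, height] in pixels, round what is visible of it).
The state is a dict: "clock": time; "joint_positions": joint angles; "dq": joint speeds; "joint_torque": joint torques, N m; "tcp_pos": TCP position; "eef_rot": TCP orientation; "force": force on the tool from outside, world axes, zero at the start; "ft_torque": the same for the moment, N m; "width": finger opening in mm.
Only numpy, scipy, OpenCV 4.12 (cv2) and the standard library are available. Lean on these libraries where they do the work, as an engineer would, in place of code of your own. Each camera call takes 0.05 s, during which the arm holds its last target. There are 200 camera calls.

## Working session

There is one attempt and no reset: what is moved stays moved. The work goes in short steps, Python scripts to look and compute and a tool call to move; the robot and the scene stay as the last step left them, time stands still between calls to the robot, and variables do not carry over. Pictures are saved under pics/ and viewed, about 8 in all and at most 12, crops included, and the job is handed in when it is done.

Besides the shell and the picture viewer there is one more tool, called after "Call:" as name(argument=value, ...), one argument or row to a line, values as JSON. send_rows: Moves the arm, as the interface text tells. Its arguments: {"type":"object","properties":{"rows":{"type":"array","items":{"type":"object","properties":{"jaw":{"type":"number"},"offset":{"type":"array","items":{"type":"number"}},"turn":{"type":"array","items":{"type":"number"}}}}},"grip_force":{"type":"number"}},"required":["rows"]}

```bash
mkdir -p pics; ls
python3 - <<'E'
from plant import manip
import cv2
s=manip.observe();print(s, manip.grip_depth)
for n in ("side","top"):
    p=manip.capture(n);cv2.imwrite(f"pics/{n}0.png",p["image"][:,:,::-1])
    print(n,p["intrinsics"].tolist(),p["view"].tolist() if hasattr(p["view"],'tolist') else p["view"])
    for t in ["tray","tray_rack","ramekin_green","ramekin_empty","sauce_green","jar_green"]:
        print(t,[(r["bbox"],round(r["score"],2)) for r in manip.spot_in(p,t)[:2]])
E
```

```text
pics
{'clock': 0.0, 'joint_positions': array([ 1.48915659e+00,  3.59419333e-01,  1.10848377e-02, -3.27276622e-04,
       -1.22411215e+00, -2.88121066e-01]), 'dq': array([-7.41970763e-04, -1.88205120e-03,  1.61285727e-04, -7.06531678e-05,
        2.00306169e-03,  1.18026430e-03]), 'joint_torque': array([ 2.67234309e-04, -5.82714307e+01,  2.93051237e+01,  6.99689224e+00,
        6.91245645e-03, -1.57537174e-04]), 'tcp_pos': array([243.78406205, 628.92763115, 225.61713722]), 'eef_rot': array([-0.12997732, -0.69445737,  0.69564053,  0.13007349]), 'force': array([ 0.32888939, -1.04489823, -0.46846937]), 'ft_torque': array([ 0.03319706, -0.03216256, -0.01488277]), 'width': 87.61196758056413} 18.8
side [[489.7793103291167, 0.0, 319.88448282726426], [0.0, 489.7793103291167, 237.17354939465457], [0.0, 0.0, 1.0]] [[0.9989978288135425, -0.044694029769298205, 0.0024045225739959906, -471.14769215362696], [-0.0315162543531972, -0.7405620411703272, -0.6712485298972228, 122.6217462393697], [0.031781499923262735, 0.6705000424165682, -0.7412284596411606, 1327.057663050273], [0.0, 0.0, 0.0, 1.0]]
tray 
[... 268 characters left out ...]
)]
jar_green [([276.0, 359.3, 18.0, 37.0], 0.58)]
top [[485.2365708309357, 0.0, 323.3972449397028], [0.0, 485.2365708309357, 241.69663159167231], [0.0, 0.0, 1.0]] [[0.020649491028745616, -0.9996726314552995, 0.015107231364184317, 43.391020476147666], [-0.9969875659492426, -0.021719257682261604, -0.07445849305711541, 490.75236993381907], [0.074762235539467, -0.013524191841613367, -0.9971096751973538, 1036.4595147750547], [0.0, 0.0, 0.0, 1.0]]
tray [([159.6, 190.0, 127.0, 94.8], 0.94)]
tray_rack [([308.1, 182.2, 93.7, 113.7], 0.61)]
ramekin_green [([350.9, 190.8, 46.9, 43.2], 0.74)]
ramekin_empty [([349.2, 242.4, 44.0, 46.8], 0.79)]
sauce_green []
jar_green [([480.5, 287.5, 38.6, 19.5], 0.94)]
```

Run:
```python
import cv2
a=cv2.imread("pics/top0.png")[150:330,130:430]
cv2.imwrite("pics/top0c.png",cv2.resize(a,None,fx=2.6,fy=2.6,interpolation=2))
```

```text
(no output)
```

View pics/side0.png

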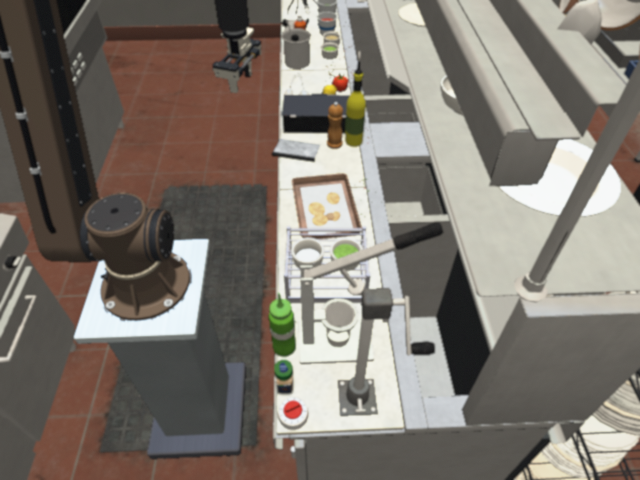

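View pics/top0c.png

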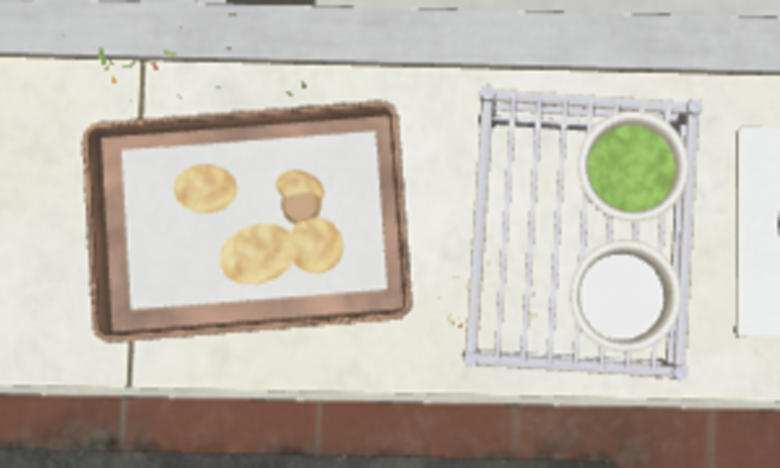

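The side view shows the tray at about (327,205), left of the rack (328,265), with ramekins on its far half. The bottle and jar are nearer the camera at (282,327) and (284,377). In the top crop the tray is turned slightly, with corners at about (85,128), (395,103), (410,315), (100,340). The rack posts are at (487,90), (470,358), (696,105), (682,372).

```bash
cat > h.py <<'E'
import numpy as np, cv2
from plant import manip
from scipy.spatial.transform import Rotation as R
def w(p,uv,z):
    K=p["intrinsics"];V=np.array(p["view"]);uv=np.atleast_2d(uv)
    d=np.linalg.inv(K)@np.c_[uv,np.ones(len(uv))].T
    d=V[:3,:3].T@d; c=-V[:3,:3].T@V[:3,3]
    return (c[:,None]+d*((z-c[2])/d[2])).T[:,:2]
# rack frame, from the first top picture
def rack(p):
    px=np.array([[487,90],[470,358],[696,105],[682,372]])/2.6+[130,150]
    q=w(p,px,116); o=q.mean(0); f=q[:2].mean(0); b=q[2:].mean(0)
    return q,o,f,b
def tray(p,box,z=25):
    x,y,a,b=[int(v) for v in box]; m=10
    x0,y0=x-m,y-m; im=p["image"][y0:y+b+m,x0:x+a+m].astype(int)
    mask=((im[...,0]-im[...,2]>22)&(im.sum(2)<480)).astype(np.uint8)
    n,l,st,_=cv2.connectedComponentsWithStats(mask)
    k=1+st[1:,4].argmax(); v,u=np.nonzero(l==k)
    P=w(p,np.c_[u+x0,v+y0],z).astype(np.float32)
    r=cv2.minAreaRect(P); return r,mask
def tool():
    s=manip.observe(); return s,R.from_quat(s["eef_rot"])
def go(pos,ang=None,tilt=0):
    """offset/turn to reach TCP pos, tool y down, tool z (jaw) along horizontal angle ang"""
    s,r=tool(); off=r.inv().apply(np.array(pos)-s["tcp_pos"])/1000
    t=np.zeros(3)
    if ang is not None:
        z=np.array([np.cos(ang),np.sin(ang),0]); y=np.array([0,0,-1.])
        if r.apply([0,0,1])@z<0: z=-z
        t=(r.inv()*R.from_matrix(np.c_[np.cross(y,z),y,z])).as_rotvec()
    print("offset",off.round(4),"turn",t.round(4))
E
python3 - <<'E'
from h import *
p=manip.capture("top")
q,o,f,b=rack(p);d=b-f;print(q.round(1),o,"depth",np.linalg.norm(d),"wid",np.linalg.norm(q[0]-q[1]),np.linalg.norm(q[2]-q[3]),"ang",np.arctan2(d[1],d[0]), np.arctan2(*(q[0]-q[1])[::-1]),np.arctan2(*(q[2]-q[3])[::-1]))
r,m=tray(p,manip.spot_in(p,"tray")[0]["bbox"]);print(r)
cv2.imwrite("pics/m.png",m*255)
px=np.array([[85,128],[395,103],[410,315],[100,340]])/2.6+[130,150]
print(w(p,px,25),w(p,px,25).mean(0))
s,R_=tool();print(R_.as_matrix().round(3))
for n in["side"]:
  c=manip.capture(n)
  r,m=tray(c,manip.spot_in(c,"tray")[0]["bbox"]);print(r)
E
```

```text
[[595.8  69.6]
 [391.6  78. ]
 [588.  -90.6]
 [384.4 -82. ]] [489.97199014  -6.26746915] depth 160.2398189154948 wid 204.37512063577591 203.7975266637984 ang -1.6179134972017404 -0.04101890605735804 -0.04268403169733004
((503.92205810546875, 268.2335510253906), (195.4108428955078, 263.22052001953125), 5.891027450561523)
[[573.66410144 403.15300349]
 [600.69908162 146.34779004]
 [424.13648271 129.20495394]
 [398.34100657 382.95631677]] [499.21016809 265.41551606]
[[-0.932 -0.    -0.361]
 [ 0.361 -0.    -0.932]
 [-0.    -1.     0.   ]]
((497.32061767578125, 272.24322509765625), (179.88507080078125, 243.72593688964844), 5.532234191894531)
```

Run:
```python
from h import *
p=manip.capture("side")
print(w(p,[[335,148],[275,155],[318,160],[355,146]],0).round())
go([503,435,150],-0.044); go([503,435,12],-0.044)
```

```text
[[550. 566.]
 [340. 536.]
 [488. 502.]
 [622. 574.]]
offset [-0.3118  0.0766  0.0876] turn [0.     1.2451 0.    ]
offset [-0.3118  0.2146  0.0876] turn [0.     1.2451 0.    ]
```

Call:
send_rows(
  rows=[
    {"jaw": 0,"offset": [-0.06,0,0.017],"turn": [0,0.18,0]},
    {"jaw": 0,"offset": [-0.12,0,0.034],"turn": [0,0.36,0]},
    {"jaw": 0,"offset": [-0.18,0.01,0.05],"turn": [0,0.54,0]},
    {"jaw": 0,"offset": [-0.24,0.02,0.067],"turn": [0,0.72,0]},
    {"jaw": 0,"offset": [-0.29,0.05,0.08],"turn": [0,0.9,0]},
    {"jaw": 0,"offset": [-0.312,0.09,0.0876],"turn": [0,1.08,0]},
    {"jaw": 0,"offset": [-0.312,0.13,0.0876],"turn": [0,1.245,0]},
    {"jaw": 0,"offset": [-0.312,0.16,0.0876],"turn": [0,1.245,0]},
    {"jaw": 0,"offset": [-0.312,0.18,0.0876],"turn": [0,1.245,0]},
    {"jaw": 0,"offset": [-0.312,0.18,0.0876],"turn": [0,1.245,0]},
  ],
)

```text
clock: 2.2
tcp_pos: [502.5, 433.9, 44.8]
eef_rot: [0.511, 0.488, -0.49, -0.511]
force: [-0.9, -0.5, 0.7]
width: 87.5
```

Run:
```python
from h import *
s,r=tool();print(s["clock"],s["tcp_pos"],s["force"],r.as_matrix().round(3))
go([503,435,12],-0.044)
p=manip.capture("top");cv2.imwrite("pics/t1.png",cv2.resize(p["image"][150:330,70:370,::-1],None,fx=2.6,fy=2.6))
```

```text
2.2 [502.54487401 433.85953503  44.80548496] [-0.88160273 -0.51343758  0.70444214] [[ 0.044 -0.002 -0.999]
 [ 0.999 -0.003  0.044]
 [-0.003 -1.     0.002]]
offset [ 0.0013  0.0328 -0.0005] turn [-0.0019 -0.0002 -0.003 ]
```

View pics/t1.png

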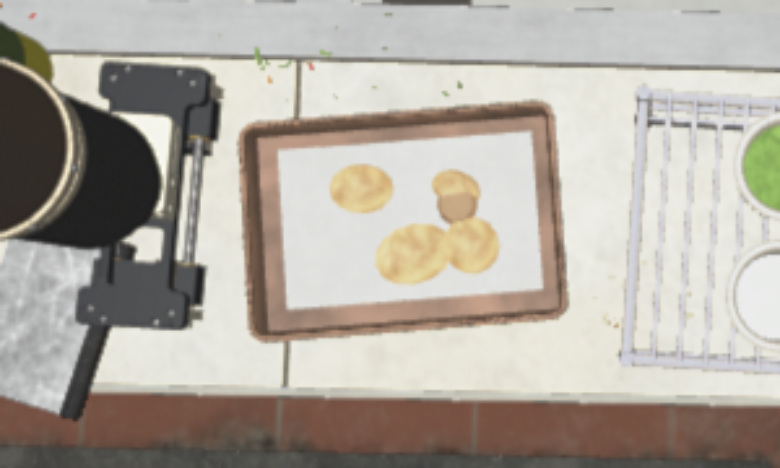

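The gripper is clear at the tray's tail. The tray spans from about (240,125) to (565,340) in this crop and has not moved. Next I lower the fingers and push squarely, so the far finger touches first and turns the tray straight.

Call:
send_rows(
  rows=[
    {"jaw": 0,"offset": [0,0.018,0],"turn": [0,0,0]},
    {"jaw": 0,"offset": [0,0.033,0],"turn": [0,0,0]},
    {"jaw": 0,"offset": [-0.005,0.033,0],"turn": [0,0,0]},
    {"jaw": 0,"offset": [-0.01,0.033,0],"turn": [0,0,0]},
    {"jaw": 0,"offset": [-0.014,0.033,0],"turn": [0,0,0]},
    {"jaw": 0,"offset": [-0.018,0.033,0],"turn": [0,0,0]},
    {"jaw": 0,"offset": [-0.022,0.033,0],"turn": [0,0,0]},
    {"jaw": 0,"offset": [-0.026,0.033,0],"turn": [0,0,0]},
    {"jaw": 0,"offset": [-0.03,0.033,0],"turn": [0,0,0]},
    {"jaw": 0,"offset": [-0.035,0.033,0],"turn": [0,0,0]},
    {"jaw": 0,"offset": [-0.04,0.033,0],"turn": [0,0,0]},
    {"jaw": 0,"offset": [-0.045,0.033,0],"turn": [0,0,0]},
  ],
)

```text
clock: 3.75
tcp_pos: [501.8, 390.3, 13.9]
eef_rot: [0.511, 0.489, -0.489, -0.511]
force: [1.1, 4.8, 0.9]
width: 88.0
```

```bash
cat >> h.py <<'E'
def tr(p):
    """tray from picture: angle & centre in rack frame (mm)"""
    r,_=tray(p,manip.spot_in(p,"tray")[0]["bbox"]); return r
def torack(q,o=(490,-6.3),a=-1.615):
    c,s=np.cos(a),np.sin(a); d=np.array(q)-o; return d@np.array([[c,-s],[s,c]])
E
python3 - <<'E'
from h import *
s,r=tool();print(s["clock"],s["tcp_pos"],s["force"])
p=manip.capture("top");t=tr(p);print(t,torack(t[0]))
cv2.imwrite("pics/t2.png",cv2.resize(p["image"][170:310,150:420,::-1],None,fx=2.9,fy=2.9))
E
```

```text
3.75 [501.79089409 390.30596535  13.92930705] [1.06163778 4.75968301 0.94776198]
((500.1380920410156, 243.26731872558594), (214.37086486816406, 272.0235900878906), 6.413110733032227) [-249.77153054   -0.90001101]
```

View pics/t2.png

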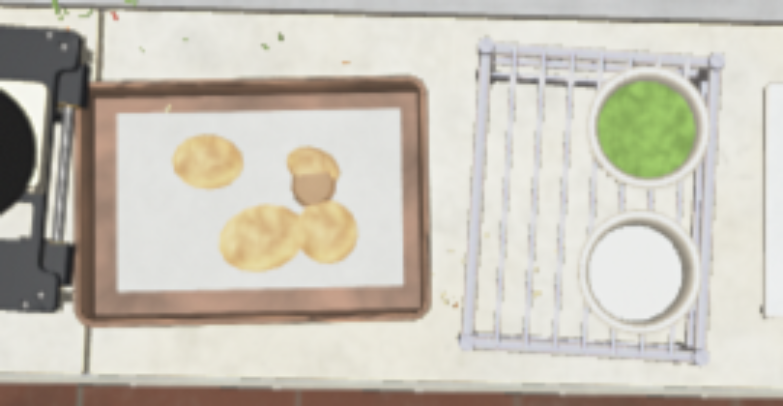

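```bash
cat >> h.py <<'E'
def fit(p,cy,cx=500,front=True):
    """tray side lines & leading end, by scanning rectified (z=25) picture; 2 px per mm. cy: approx world y of centre"""
    X0,Y0=cx-130,cy-180; n,m=520,720
    K=p["intrinsics"];V=np.array(p["view"])
    i,j=np.meshgrid(np.arange(m),np.arange(n))          # i: world y, j: world x
    P=np.stack([X0+j/2,Y0+i/2,np.full_like(i,25)],-1).reshape(-1,3)
    c=V[:3,:3]@P.T+V[:3,3:]; uv=(K@c); uv=(uv[:2]/uv[2]).astype(np.float32).reshape(2,n,m)
    im=cv2.remap(p["image"],uv[0],uv[1],cv2.INTER_LINEAR).astype(int)
    bad=(im[...,0]-im[...,2]>28)&(im.sum(2)<560)
    rows=[]
    for y in range(int(cy-75),int(cy+75),2):
        k=bad[:,int((y-Y0)*2)]; 
        hi=np.nonzero(k[400:])[0]; lo=np.nonzero(k[:120])[0]
        hi=np.nonzero(k[260+130:260+224])[0]; lo=np.nonzero(k[260-224:260-130])[0]
        if len(hi) and len(lo): rows.append((y,X0+(260+130+hi.max())/2,X0+(260-224+lo.min())/2))
    a=np.array(rows); out=[]
    for k in (1,2):
        y,x=a[:,0],a[:,k]
        for _ in range(6):
            f=np.polyfit(y,x,1); e=abs(np.polyval(f,y)-x); g=e<max(1.,2*np.median(e)); y,x=y[g],x[g]
        out.append(f); print("side line: x at cy %.1f slope %.4f n %d"%(np.polyval(f,cy),f[0],len(y)))
    s=(out[0][0]+out[1][0])/2; mid=np.polyval((out[0]+out[1])/2,cy)
    print("width",(np.polyval(out[0],cy)-np.polyval(out[1],cy))*np.cos(s))
    if front:
        es=[]
        for x in range(int(mid)-60,int(mid)+60,2):
            k=np.nonzero(bad[int((x-X0)*2),:200])[0]
            if len(k): es.append((x,Y0+k.min()/2))
        e=np.array(es); g=abs(e[:,1]-np.median(e[:,1]))<12; f=np.polyfit(e[g,0],e[g,1],1); g2=abs(np.polyval(f,e[:,0])-e[:,1])<2
        f=np.polyfit(e[g2,0],e[g2,1],1) if g2.sum()>5 else f
        ye=np.polyval(f,mid); print("end y %.1f slope %.4f"%(ye,f[0])); cyy=ye+132
    else: cyy=cy
    xc=np.polyval((out[0]+out[1])/2,cyy); c=np.array([xc,cyy]); ang=np.arctan2(-1,-s)
    print("centre",c.round(1),"ang",ang.round(4),"rack",torack(c).round(1),"err ang",round(ang+1.615,4))
E
python3 - <<'E'
from h import *
p=manip.capture("top"); fit(p,245)
E
```

```text
side line: x at cy 582.5 slope -0.0414 n 62
side line: x at cy 399.5 slope -0.0421 n 75
width 182.82419784259355
end y 109.1 slope 0.0440
centre [491.2 241.1] ang -1.5291 rack [-247.2   -9.7] err ang 0.0859
```

The edge fit is good: it measures 182.8 mm wide against the true 184. The tray is 9.7 mm off line and 0.086 rad askew. A push in +x on the near side, 64 mm tailward of centre, corrects both.

Run:
```python
from h import *
go([501,410,60],-0.044);go([360,305,60],-0.044);go([360,305,12],-0.044)
```

```text
offset [ 0.0203 -0.0463  0.0014] turn [ 0.0001  0.     -0.0008]
offset [-0.0908 -0.0462  0.1376] turn [ 0.0001  0.     -0.0008]
offset [-0.0908  0.0018  0.1376] turn [ 0.0001  0.     -0.0008]
```

Call:
send_rows(
  rows=[
    {"jaw": 0,"offset": [0.01,0,0],"turn": [0,0,0]},
    {"jaw": 0.5,"offset": [0.02,-0.02,0],"turn": [0,0,0]},
    {"jaw": 1,"offset": [0.02,-0.048,0],"turn": [0,0,0]},
    {"jaw": 1,"offset": [-0.01,-0.048,0.045],"turn": [0,0,0]},
    {"jaw": 1,"offset": [-0.05,-0.048,0.09],"turn": [0,0,0]},
    {"jaw": 1,"offset": [-0.091,-0.048,0.138],"turn": [0,0,0]},
    {"jaw": 1,"offset": [-0.091,-0.03,0.138],"turn": [0,0,0]},
    {"jaw": 1,"offset": [-0.091,0.002,0.138],"turn": [0,0,0]},
    {"jaw": 1,"offset": [-0.091,0.002,0.138],"turn": [0,0,0]},
  ],
)

```text
clock: 5.03
tcp_pos: [358.3, 302.7, 10.2]
eef_rot: [0.512, 0.487, -0.491, -0.51]
force: [-0.2, -0.1, 0.3]
width: 13.7
```

Run:
```python
from h import *
s,r=tool();print(s["tcp_pos"],s["force"],s["width"])
p=manip.capture("top"); fit(p,245)
go([400,305,12],-0.044)
```

```text
[358.28213806 302.74573601  10.16393762] [-0.18456648 -0.07639693  0.30310935] 13.72739315595322
side line: x at cy 582.6 slope -0.0380 n 49
side line: x at cy 399.5 slope -0.0446 n 61
width 182.96334107949204
end y 109.1 slope 0.0442
centre [491.2 241.1] ang -1.5295 rack [-247.2   -9.7] err ang 0.0855
offset [ 0.003  -0.0008 -0.0409] turn [-0.0015 -0.     -0.0044]
```

Call:
send_rows(
  rows=[
    {"jaw": 1,"offset": [0,0,-0.005],"turn": [0,0,0]},
    {"jaw": 1,"offset": [0,0,-0.01],"turn": [0,0,0]},
    {"jaw": 1,"offset": [0,0,-0.014],"turn": [0,0,0]},
    {"jaw": 1,"offset": [0,0,-0.018],"turn": [0,0,0]},
    {"jaw": 1,"offset": [0,0,-0.021],"turn": [0,0,0]},
    {"jaw": 1,"offset": [0,0,-0.024],"turn": [0,0,0]},
    {"jaw": 1,"offset": [0,0,-0.027],"turn": [0,0,0]},
    {"jaw": 1,"offset": [0,0,-0.03],"turn": [0,0,0]},
    {"jaw": 1,"offset": [0,0,-0.032],"turn": [0,0,0]},
    {"jaw": 1,"offset": [0,0,-0.032],"turn": [0,0,0]},
  ],
)

```text
clock: 6.32
tcp_pos: [390.8, 302.6, 11.3]
eef_rot: [0.511, 0.487, -0.49, -0.51]
force: [-3.8, 2.6, 1.6]
width: 0.4
```

Run:
```python
from h import *
s,r=tool();print(s["tcp_pos"],s["force"],s["width"])
p=manip.capture("top"); fit(p,245)
```

```text
[390.82412073 302.64165321  11.2707239 ] [-3.81656541  2.63476169  1.62649603] 0.40582374497155577
side line: x at cy 591.1 slope -0.0156 n 58
side line: x at cy 408.5 slope -0.0099 n 50
width 182.61127396033376
end y 105.8 slope 0.0006
centre [499.9 237.8] ang -1.5581 rack [-244.3   -0.9] err ang 0.0569
```

Call:
send_rows(
  rows=[
    {"jaw": 1,"offset": [0,0,-0.003],"turn": [0,0,0]},
    {"jaw": 1,"offset": [0,0,-0.005],"turn": [0,0,0]},
    {"jaw": 1,"offset": [0,0,-0.005],"turn": [0,0,0]},
    {"jaw": 1,"offset": [0,0,0.012],"turn": [0,0,0]},
    {"jaw": 1,"offset": [0,0,0.03],"turn": [0,0,0]},
    {"jaw": 1,"offset": [0,-0.03,0.03],"turn": [0,0,0]},
    {"jaw": 0.5,"offset": [0.03,-0.05,0.01],"turn": [0,0,0]},
    {"jaw": 0,"offset": [0.07,-0.05,-0.03],"turn": [0,0,0]},
    {"jaw": 0,"offset": [0.1,-0.05,-0.07],"turn": [0,0,0]},
    {"jaw": 0,"offset": [0.115,-0.05,-0.115],"turn": [0,0,0]},
    {"jaw": 0,"offset": [0.115,-0.05,-0.115],"turn": [0,0,0]},
  ],
)

```text
clock: 7.75
tcp_pos: [512.0, 413.4, 59.6]
eef_rot: [0.512, 0.487, -0.49, -0.51]
force: [-0.2, -0.8, -1.3]
width: 44.6
```

Run:
```python
from h import *
s,r=tool();print(s["tcp_pos"],s["force"],s["width"])
p=manip.capture("top"); fit(p,240)
go([505,410,12],-0.044);go([505,380,12],-0.044)
```

```text
[511.99926687 413.43662679  59.60748343] [-0.186931   -0.81049439 -1.3461686 ] 44.574283933715364
side line: x at cy 595.4 slope 0.0072 n 71
side line: x at cy 412.5 slope 0.0091 n 75
width 182.91502894495545
end y 104.3 slope -0.0198
centre [503.9 236.3] ang -1.5789 rack [-243.     3.2] err ang 0.0361
offset [-0.0026  0.0476  0.0052] turn [-0.0025 -0.0009 -0.0054]
offset [-0.0325  0.0477  0.0038] turn [-0.0025 -0.0009 -0.0054]
```

Call:
send_rows(
  rows=[
    {"jaw": 0,"offset": [0,0.0,0.005],"turn": [0,0,-0.005]},
    {"jaw": 0,"offset": [0,0.02,0.005],"turn": [0,0,-0.005]},
    {"jaw": 0,"offset": [0,0.048,0.005],"turn": [0,0,-0.005]},
    {"jaw": 0,"offset": [-0.01,0.048,0.005],"turn": [0,0,-0.005]},
    {"jaw": 0,"offset": [-0.02,0.048,0.004],"turn": [0,0,-0.005]},
    {"jaw": 0,"offset": [-0.026,0.048,0.004],"turn": [0,0,-0.005]},
    {"jaw": 0,"offset": [-0.03,0.048,0.004],"turn": [0,0,-0.005]},
    {"jaw": 0,"offset": [-0.034,0.048,0.004],"turn": [0,0,-0.005]},
    {"jaw": 0,"offset": [-0.038,0.048,0.004],"turn": [0,0,-0.005]},
    {"jaw": 0,"offset": [-0.042,0.048,0.004],"turn": [0,0,-0.005]},
    {"jaw": 0,"offset": [-0.046,0.048,0.004],"turn": [0,0,-0.005]},
  ],
)

```text
clock: 9.18
tcp_pos: [505.5, 368.3, 12.7]
eef_rot: [-0.51, -0.49, 0.488, 0.511]
force: [2.2, 4.8, 1.0]
width: 87.7
```

Run:
```python
from h import *
s,r=tool();print(s["tcp_pos"],s["force"],s["width"])
p=manip.capture("top"); fit(p,230)
cv2.imwrite("pics/t3.png",cv2.resize(p["image"][170:310,150:420,::-1],None,fx=2.9,fy=2.9))
```

```text
[505.45957632 368.32600537  12.68403853] [2.22634107 4.84697469 0.96929357] 87.73217607003089
side line: x at cy 592.4 slope 0.0369 n 63
side line: x at cy 409.3 slope 0.0384 n 75
width 182.93738651782948
end y 92.9 slope -0.0408
centre [500.7 224.9] ang -1.6084 rack [-231.5    0.4] err ang 0.0066
```

View pics/t3.png

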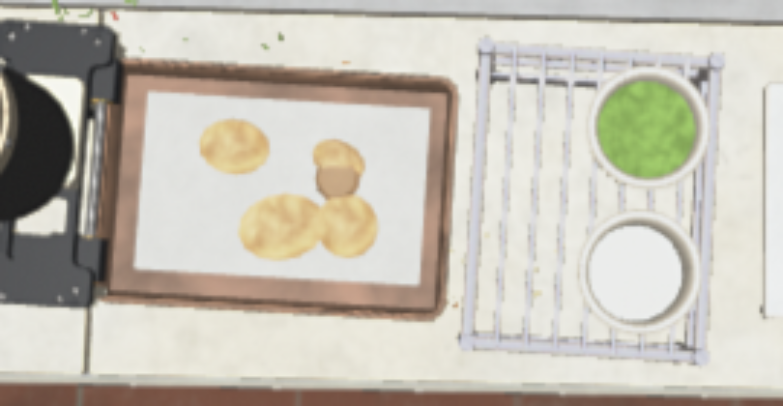

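The tray is square (0.007 rad) and centred (0.4 mm), with its leading end about 14 mm short of the mouth. I push on, straight along the rack axis.

Call:
send_rows(
  rows=[
    {"jaw": 0,"offset": [-0.004,0,0]},
    {"jaw": 0,"offset": [-0.008,0,0]},
    {"jaw": 0,"offset": [-0.012,0,0]},
    {"jaw": 0,"offset": [-0.015,0,0]},
    {"jaw": 0,"offset": [-0.018,0,0]},
    {"jaw": 0,"offset": [-0.021,0,0]},
    {"jaw": 0,"offset": [-0.024,0,0]},
    {"jaw": 0,"offset": [-0.027,0,0]},
  ],
)

```text
invalid input
```

Run:
```python
from h import *
s,r=tool();print(s["tcp_pos"],s["force"],s["width"],r.apply([1,0,0]))
p=manip.capture("top"); fit(p,215,front=False)
```

```text
[505.26661218 367.68606488  12.60265052] [1.61660191 4.10231373 2.22975855] 87.64387596619733 [0.04396458 0.99903072 0.00217503]
side line: x at cy 591.6 slope 0.0391 n 61
side line: x at cy 408.6 slope 0.0369 n 75
width 182.85295222885864
centre [500.1 215. ] ang -1.6088 rack [-221.5    0.3] err ang 0.0062
```

Rows need the turn too.

Call:
send_rows(
  rows=[
    {"jaw": 0,"offset": [-0.004,0,0],"turn": [0,0,0]},
    {"jaw": 0,"offset": [-0.008,0,0],"turn": [0,0,0]},
    {"jaw": 0,"offset": [-0.012,0,0],"turn": [0,0,0]},
    {"jaw": 0,"offset": [-0.015,0,0],"turn": [0,0,0]},
    {"jaw": 0,"offset": [-0.018,0,0],"turn": [0,0,0]},
    {"jaw": 0,"offset": [-0.021,0,0],"turn": [0,0,0]},
    {"jaw": 0,"offset": [-0.024,0,0],"turn": [0,0,0]},
    {"jaw": 0,"offset": [-0.027,0,0],"turn": [0,0,0]},
  ],
)

```text
clock: 10.28
tcp_pos: [504.2, 341.1, 12.7]
eef_rot: [-0.51, -0.49, 0.488, 0.512]
force: [0.0, 5.0, -0.3]
width: 87.6
```

Run:
```python
from h import *
s,r=tool();print(s["tcp_pos"],s["force"],s["width"],r.apply([1,0,0]))
p=manip.capture("top"); fit(p,230,front=False)
```

```text
[504.2083855  341.12342159  12.6977656 ] [ 0.00522889  5.04362185 -0.33990675] 87.63337973343134 [0.04419393 0.99901927 0.00271866]
side line: x at cy 591.6 slope 0.0427 n 65
side line: x at cy 408.3 slope 0.0449 n 75
width 183.0756122686321
centre [500. 230.] ang -1.6146 rack [-236.5   -0.5] err ang 0.0004
```

The leading end is past the posts at only 5 N. I carry on.

Call:
send_rows(
  rows=[
    {"jaw": 0,"offset": [-0.005,0,0],"turn": [0,0,0]},
    {"jaw": 0,"offset": [-0.01,0,0],"turn": [0,0,0]},
    {"jaw": 0,"offset": [-0.015,0,0],"turn": [0,0,0]},
    {"jaw": 0,"offset": [-0.02,0,0],"turn": [0,0,0]},
    {"jaw": 0,"offset": [-0.025,0,0],"turn": [0,0,0]},
    {"jaw": 0,"offset": [-0.03,0,0],"turn": [0,0,0]},
    {"jaw": 0,"offset": [-0.035,0,0],"turn": [0,0,0]},
    {"jaw": 0,"offset": [-0.04,0,0],"turn": [0,0,0]},
    {"jaw": 0,"offset": [-0.045,0,0],"turn": [0,0,0]},
    {"jaw": 0,"offset": [-0.05,0,0],"turn": [0,0,0]},
  ],
)

```text
clock: 11.58
tcp_pos: [502.0, 291.0, 12.7]
eef_rot: [-0.51, -0.49, 0.488, 0.512]
force: [0.5, 6.0, 0.3]
width: 87.5
```

Run:
```python
from h import *
s,r=tool();print(s["tcp_pos"],s["force"],s["width"],r.apply([1,0,0]))
p=manip.capture("top"); fit(p,220,front=False)
```

```text
[501.99793267 290.9925054   12.68370889] [0.45741589 5.98479274 0.28928363] 87.54089570179664 [0.04437809 0.99901038 0.00297555]
side line: x at cy 591.1 slope 0.0412 n 51
side line: x at cy 407.9 slope 0.0448 n 58
width 183.05244172488892
centre [499.5 220. ] ang -1.6138 rack [-226.5   -0.5] err ang 0.0012
```

Call:
send_rows(
  rows=[
    {"jaw": 0,"offset": [-0.006,0,0],"turn": [0,0,0]},
    {"jaw": 0,"offset": [-0.012,0,0],"turn": [0,0,0]},
    {"jaw": 0,"offset": [-0.018,0,0],"turn": [0,0,0]},
    {"jaw": 0,"offset": [-0.024,0,0],"turn": [0,0,0]},
    {"jaw": 0,"offset": [-0.03,0,0],"turn": [0,0,0]},
    {"jaw": 0,"offset": [-0.036,0,0],"turn": [0,0,0]},
    {"jaw": 0,"offset": [-0.042,0,0],"turn": [0,0,0]},
    {"jaw": 0,"offset": [-0.048,0,0],"turn": [0,0,0]},
    {"jaw": 0,"offset": [-0.054,0,0],"turn": [0,0,0]},
    {"jaw": 0,"offset": [-0.06,0,0],"turn": [0,0,0]},
  ],
)

```text
clock: 12.88
tcp_pos: [499.3, 230.6, 12.6]
eef_rot: [-0.51, -0.49, 0.488, 0.512]
force: [1.0, 6.1, 0.3]
width: 88.2
```

Call:
send_rows(
  rows=[
    {"jaw": 0,"offset": [-0.004,0,0],"turn": [0,0,0]},
    {"jaw": 0,"offset": [-0.008,0,0],"turn": [0,0,0]},
    {"jaw": 0,"offset": [-0.012,0,0],"turn": [0,0,0]},
    {"jaw": 0,"offset": [-0.016,0,0],"turn": [0,0,0]},
    {"jaw": 0,"offset": [-0.02,0,0],"turn": [0,0,0]},
    {"jaw": 0,"offset": [-0.024,0,0],"turn": [0,0,0]},
    {"jaw": 0,"offset": [-0.027,0,0],"turn": [0,0,0]},
    {"jaw": 0,"offset": [-0.03,0,0],"turn": [0,0,0]},
  ],
)

```text
clock: 13.88
tcp_pos: [498.1, 200.8, 12.7]
eef_rot: [-0.51, -0.49, 0.488, 0.512]
force: [-0.2, 5.4, 0.8]
width: 88.0
```

Run:
```python
from h import *
s,r=tool();print(s["tcp_pos"],s["force"],s["width"],r.apply([1,0,0]))
p=manip.capture("top")
cv2.imwrite("pics/t4.png",cv2.resize(p["image"][170:310,180:450,::-1],None,fx=2.9,fy=2.9))
```

```text
[498.06537052 200.82631586  12.67775606] [-0.23787643  5.37208776  0.79004121] 87.98099775145897 [0.0446384  0.99899717 0.00347381]
```

View pics/t4.png

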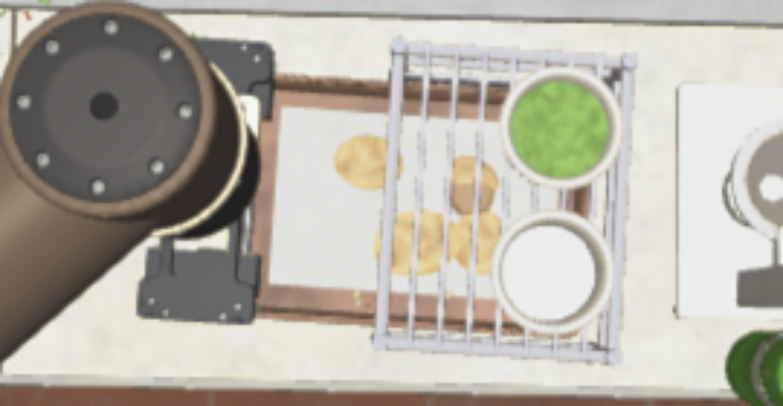

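The tray is deep in the bay, with its tail rim at about (265,200) and the ramekins undisturbed at (560,130) and (552,270). Next I creep to the stop and watch the force.

Call:
send_rows(
  rows=[
    {"jaw": 0,"offset": [-0.002,0,0],"turn": [0,0,0]},
    {"jaw": 0,"offset": [-0.004,0,0],"turn": [0,0,0]},
    {"jaw": 0,"offset": [-0.006,0,0],"turn": [0,0,0]},
    {"jaw": 0,"offset": [-0.008,0,0],"turn": [0,0,0]},
    {"jaw": 0,"offset": [-0.009,0,0],"turn": [0,0,0]},
  ],
)

```text
clock: 14.55
tcp_pos: [497.6, 191.6, 12.6]
eef_rot: [-0.51, -0.49, 0.488, 0.512]
force: [-0.1, 5.5, 1.3]
width: 87.9
```

Call:
send_rows(
  rows=[
    {"jaw": 0,"offset": [-0.001,0,0],"turn": [0,0,0]},
    {"jaw": 0,"offset": [-0.002,0,0],"turn": [0,0,0]},
  ],
)

```text
clock: 14.8
tcp_pos: [497.5, 189.8, 12.7]
eef_rot: [-0.51, -0.49, 0.488, 0.512]
force: [-0.6, 5.8, 0.4]
width: 87.7
```

Call:
send_rows(
  rows=[
    {"jaw": 0,"offset": [-0.001,0,0],"turn": [0,0,0]},
    {"jaw": 0,"offset": [-0.0015,0,0],"turn": [0,0,0]},
  ],
)

```text
clock: 15.05
tcp_pos: [497.4, 188.4, 12.7]
eef_rot: [-0.51, -0.49, 0.488, 0.512]
force: [-0.6, 5.9, 0.3]
width: 87.7
```

Call:
send_rows(
  rows=[
    {"jaw": 0,"offset": [-0.001,0,0],"turn": [0,0,0]},
    {"jaw": 0,"offset": [-0.0015,0,0],"turn": [0,0,0]},
  ],
)

```text
clock: 15.3
tcp_pos: [497.5, 187.7, 12.7]
eef_rot: [-0.51, -0.49, 0.487, 0.512]
force: [-1.8, 9.1, -0.4]
width: 87.5
```

Call:
send_rows(
  rows=[
    {"jaw": 0,"offset": [-0.001,0,0],"turn": [0,0,0]},
  ],
)

```text
clock: 15.42
tcp_pos: [497.5, 187.7, 12.7]
eef_rot: [-0.51, -0.49, 0.487, 0.512]
force: [-2.1, 9.4, -0.3]
width: 87.4
```

Call:
send_rows(
  rows=[
    {"jaw": 0,"offset": [-0.0015,0,0],"turn": [0,0,0]},
    {"jaw": 0,"offset": [-0.002,0,0],"turn": [0,0,0]},
  ],
)

```text
clock: 15.68
tcp_pos: [497.6, 187.5, 12.8]
eef_rot: [-0.51, -0.491, 0.486, 0.513]
force: [-4.0, 13.5, -1.4]
width: 87.5
```

Call:
send_rows(
  rows=[
    {"jaw": 0,"offset": [0.01,0,0],"turn": [0,0,0]},
    {"jaw": 0,"offset": [0.03,0,0],"turn": [0,0,0]},
    {"jaw": 0,"offset": [0.06,-0.02,0],"turn": [0,0,0]},
    {"jaw": 0,"offset": [0.1,-0.06,0],"turn": [0,0,0]},
    {"jaw": 0,"offset": [0.15,-0.1,0],"turn": [0,0,0]},
    {"jaw": 0,"offset": [0.2,-0.12,0],"turn": [0,0,0]},
    {"jaw": 0,"offset": [0.2,-0.12,0],"turn": [0,0,0]},
    {"jaw": 0,"offset": [0.2,-0.12,0],"turn": [0,0,0]},
  ],
)

```text
clock: 16.68
tcp_pos: [505.5, 386.1, 133.6]
eef_rot: [-0.51, -0.49, 0.487, 0.513]
force: [0.0, -1.0, -0.7]
width: 88.0
```

Run:
```python
from h import *
p=manip.capture("top"); 
cv2.imwrite("pics/t5.png",cv2.resize(p["image"][170:310,200:470,::-1],None,fx=2.9,fy=2.9))
print(manip.observe()["tcp_pos"])
for n in("ramekin_green","ramekin_empty","jar_green","tray"):print(n,[(r["bbox"],r["score"]) for r in manip.spot_in(p,n)[:1]])
```

```text
[505.55813068 385.48975884 133.42263881]
ramekin_green [([351.0, 192.5, 43.1, 43.0], 0.74)]
ramekin_empty [([348.8, 241.8, 43.5, 45.7], 0.77)]
jar_green [([482.8, 287.3, 34.6, 19.7], 0.77)]
tray [([264.1, 195.0, 124.4, 92.3], 0.59)]
```

View pics/t5.png

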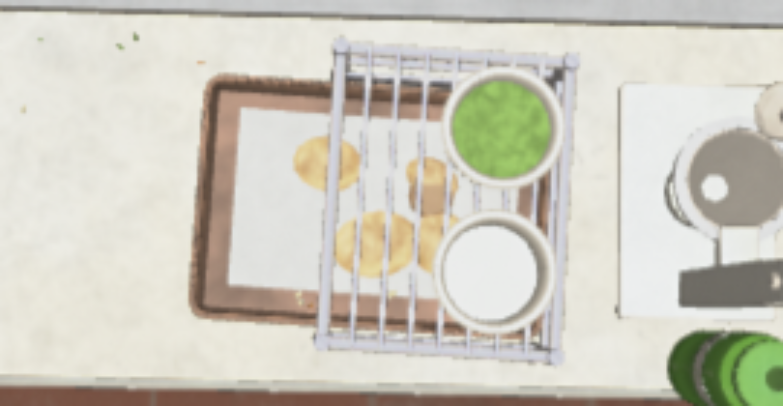

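The tray is in the bay with its tail edge from about (212,85) to (196,310), parallel to the front bar. Ramekins and jar are unchanged. One numeric check of the tail edge, then I hand in.

Run:
```python
from h import *
p=manip.capture("top"); im=p["image"].astype(int)
bad=(im[...,0]-im[...,2]>28)&(im.sum(2)<560)
e=[]
for v in range(204,272):
    k=np.nonzero(bad[v,255:300])[0]
    if len(k): e.append((255+k.min()-.5,v))
P=w(p,e,25)
f=np.polyfit(P[:,0],P[:,1],1);g=abs(np.polyval(f,P[:,0])-P[:,1])<2.5;f=np.polyfit(P[g,0],P[g,1],1)
ye=np.polyval(f,497);print("tail slope",f[0],"(rack -0.044) tail rack",torack([497,ye]),"centre x",torack([497,ye])[0]+132, g.sum())
# side edges in front of the mouth
for lo,hi,fn in((185,225,np.min),(265,300,np.max)):
    q=[(u,lo+fn(np.nonzero(bad[lo:hi,u])[0])) for u in range(275,308) if bad[lo:hi,u].any()]
    q=w(p,q,25);print(np.median([torack(a)[1] for a in q]))
```

```text
tail slope -0.050157986726279885 (rack -0.044) tail rack [-181.8934557    -1.03875538] centre x -49.893455699494666 68
90.17295741843358
-91.04213445811057
```

```bash
python3 -c "
from plant import manip
print(manip.hand_in())"
```

```text
the job is handed in; nothing more can be done
None
```

The tray is in the bay with its leading end against the stop strip, and the job is handed in at about 17 s of the 64 s allowed. The hand-in gives no verdict.

**How it went:** I pushed the tail end with both open fingers to take out part of the skew. One push on the near side with the fingers shut then corrected most of the rest. Last, I slid the tray straight between the posts to the stop. Pushing force read 5–6 N along the way and about 14 N at the stop. The arm then backed off clear of everything.

**Last checks, from the top camera:**

| Check | Measured | Allowed |
|---|---|---|
| Tray centre, rack x | -49.9 mm | -55 to -43 mm |
| Tray centre, rack y | about -0.4 mm | ±6 mm |
| Out of square | about 0.006 rad | 0.05 rad |

- **Ramekins and jar:** the ramekins were found within about 2 pixels (some 4 mm) of their starting places. The jar's box changed by up to 4 pixels (some 8 mm) in width, with its centre in place.
- **Bottle:** the network did not find it in the first top view, so I have no position check on it. It was standing in the last picture and the arm never went near it.
- **Errors along the way:** the colour-blob fit of the tray failed once, when the gripper merged with the tray in the picture, and I replaced it with an edge-line fit. One move call was refused for leaving out "turn" and was resent.

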